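Put the density samples back in their own trays

TASK

The four metal bar samples for the density lesson are standing in one another's wooden trays: sort them so that each stands upright in the middle of the tray of its own outline (round bar in the round tray, square in the square, hexagonal in the hexagonal, flat bar in the oblong one), parking a bar on the empty dark rubber pad on the way if you need a free spot. Set the bars down gently, without dropping any or knocking any over, and leave the empty plastic cup beside them where it stands.

Things in the scene. Friction and masses are not known exactly. Their poses are not given: they have to be found in the camera images.
- bar_round: Round bar sample, 34 mm diameter, 75 mm tall, about 0.18 kg. Aluminium bar standing upright, origin at the centre of its underside, z up along the bar.
- bar_square: Square bar sample, 26 x 26 mm, 50 mm tall, about 0.09 kg; flats face its x and y. Aluminium bar standing upright, origin at the centre of its underside, z up along the bar.
- bar_hex: Hexagonal bar sample, 34 mm across flats, 62 mm tall, about 0.17 kg; two of its flats face its +x and -x, the others every 60 degrees round. Aluminium bar standing upright, origin at the centre of its underside, z up along the bar.
- bar_flat: Flat (rectangular) bar sample, 42 mm along its x and 16 mm thick along its y, 66 mm tall, about 0.12 kg. Aluminium bar standing upright, origin at the centre of its underside, z up along the bar.
- tray_round: Round tray, 64 mm inside diameter, 72 mm outside. Pale wooden tray, fixed to the table, its underside on the table top; origin at the centre of the underside. Floor 4 mm thick, rim 4 mm wide and 10 mm high above the table.
- tray_square: Square tray, 60 x 60 mm inside, 68 x 68 mm outside, sides along its x and y. Pale wooden tray, fixed to the table, its underside on the table top; origin at the centre of the underside. Floor 4 mm thick, rim 4 mm wide and 10 mm high above the table.
- tray_hex: Hexagonal tray, 62 mm inside across flats, 70 mm outside; two of its flats face its +x and -x. Pale wooden tray, fixed to the table, its underside on the table top; origin at the centre of the underside. Floor 4 mm thick, rim 4 mm wide and 10 mm high above the table.
- tray_oblong: Oblong tray, inside 72 mm along its x and 52 mm along its y, 80 x 60 mm outside. Pale wooden tray, fixed to the table, its underside on the table top; origin at the centre of the underside. Floor 4 mm thick, rim 4 mm wide and 10 mm high above the table.
- pad: Thin dark rubber pad, 90 x 90 x 3 mm, no rim, empty at the start, fixed flat on the table; origin at the centre of its underside. A free spot to park one bar.
- cup: Bystander: empty, loose, whitish disposable plastic cup, 74 mm across the rim, 88 mm tall, upright on the table; origin at the centre of its underside. Not to be moved.
Things that resemble listed ones, but are neither listed nor needed, are in the scene too. What is shaped like the bar_hex but yellow is not meant.

How it is judged (in metres and radians):
At the end, for the whole second after the job is handed in: Each bar stands upright (within 0.1 rad) and at rest on the floor of the tray of its own outline (round, square, hexagonal; the flat bar in the oblong tray), its centre within 15 mm of the tray's centre (horizontal distance between bar_round and tray_round below 0.015 m and z of bar_round in the frame of tray_round between 0.001 and 0.007 m and angle between each of bar_round, bar_square, bar_hex, bar_flat's own z axis and vertical below 0.1 rad and linear speed of each of bar_round, bar_square, bar_hex, bar_flat below 0.02 m/s and horizontal distance between bar_square and tray_square below 0.015 m and z of bar_square in the frame of tray_square between 0.001 and 0.007 m and horizontal distance between bar_hex and tray_hex below 0.015 m and z of bar_hex in the frame of tray_hex between 0.001 and 0.007 m and horizontal distance between bar_flat and tray_oblong below 0.015 m and z of bar_flat in the frame of tray_oblong between 0.001 and 0.007 m); the robot touches nothing.
It fails at once if the empty cup is shifted by more than 25 mm (distance of cup from where it was at the start of the episode above 0.025 m).
It fails at once if a bar is knocked over (leans more than about 43 degrees) (angle between any of bar_round, bar_square, bar_hex, bar_flat's own z axis and vertical above 0.75 rad).
It fails at once if a bar is dropped from more than about 2 cm, or thrown ((linear speed of bar_round above 0.65 m/s and contact force between the fingers and bar_round below 0.05 N) or (linear speed of bar_square above 0.65 m/s and contact force between the fingers and bar_square below 0.05 N) or (linear speed of bar_hex above 0.65 m/s and contact force between the fingers and bar_hex below 0.05 N) or (linear speed of bar_flat above 0.65 m/s and contact force between the fingers and bar_flat below 0.05 N)).
It also fails if it takes over 144 s, if anything falls off the work surface, if the arm or the gripper's body presses on something with over 40 N, if the wrist force passes 120 N, or if a joint passes its speed limit or range.

ROBOT

A 6-joint arm with a two-finger parallel gripper is mounted at the origin on a cart in front of the work surface, level with it; the furniture and walls round the work are solid. World frame = base frame: x ahead of the robot, y to its left, z up, the work surface at z = 0. Lengths are in mm, angles in rad, forces in N, time in s.
With the tool pointing down it reaches from about 250 to 725 mm from the base axis. Payload 4 kg.
Tool frame: the origin (TCP) lies on the mounting face of the last link; the fingertips stand 173 mm ahead of it and the grasp point (between the pads) lies 155 mm ahead of it; z points along the fingers, y is the line along which they close (so a half turn about z gives the same grasp; the last joint's range is limited). The gripper opens to 85 mm and grips with 20 to 120 N. Pads are 22 mm wide; open, the fingers measure 114 mm over their backs; the gripper's body (76 mm by 85 mm) begins 54 mm behind the grasp point. The pads swing forward as they close: fully open they stand 13 mm farther back than shut.
Start: joints at [1.192, 0.241, 0.005, 1.335, 0, 1.571], TCP at [184.901, 464.555, 404.706] pointing down, gripper open.
Joint ranges: [-2.72, 2.72], [-1.05, 1.87], [-1.09, 1.28], [-1.99, 2.15], [-1.42, 1.44], [-3.14, 3.14]. Speed limits (rad/s): [2.79, 2.79, 3.14, 3.14, 3.14, 3.14].

INTERFACE

Orientations are given as a unit quaternion [x, y, z, w].
In Python, from station import get_state, read_camera, job_done gives the robot as it stands.
- The arm moves only by the tool apply_moves, never from a script. Its argument "motion" is a list of rows, each an object with "linear": the shift along the tool's x, y, z in cm, a list of three; "spin": the turn about the tool's z in rad; "jaw": the closure, from -1 (fully open) to 1 (shut). A call has 1 to 20 rows; each row shifts and turns the commanded pose from where the row before left it, along the tool's axes as they then stand; what a row does not reach is not made up. A row lasts 1/8 s, in which the tool goes at most 62.5 mm and 10.7 degrees, less where a joint would pass 70% of its speed; a pose out of reach is approached as far as the arm can. A call is refused whole if a number of a shift passes 6.25 or a number of a turn 0.188, either way. A call with a gripper value outside its range is refused whole. The fingers move at their own pace and stop on an object; "newtons" is the grip in N (left out, the last holds). Time passes only in rows, so rows that do not move let the fingers close. It gives the time, the measured TCP pose, the force, the opening and the grip force at its end, in the units of the state.
- get_state(): the state, without advancing time (a new reading comes with each control period).
- read_camera(name): name is "scene" or "top" or "wrist"; returns a dict with "img" (400x640x3 uint8, blue, green, red), "K" (3x3 intrinsics, pixels), "D" ([k1, k2, p1, p2, k3] as OpenCV has them; the pictures are not rectified), "R" (3x3) and "t" (3): a world point X has camera coordinates R X + t. Camera axes: x right, y down, z forward; pixel columns grow to the right and rows downward; lengths in mm; the calibration is good to about 2 mm. A picture is of the moment at which its call begins. There is no depth.
- job_done(): hands the job in; it is judged then, once.
The state is a dict: "time": time; "qpos": joint angles; "joint_velocities": joint speeds; "joint_torque": joint torques, N m; "eef_pos": TCP position; "eef_rot": TCP orientation; "ft_force": force on the tool from outside, world axes, zero at the start; "ft_torque": the same for the moment, N m; "gripper_width": finger opening in mm; "grasp_force": force on a finger pad.
Only numpy, scipy, OpenCV 4.12 (cv2) and the standard library are available. Lean on these libraries where they do the work, as an engineer would, in place of code of your own. Each camera call takes 0.05 s, during which the arm holds its last target. There are 200 camera calls.

## Working session

There is one attempt and no reset: what is moved stays moved. The work goes in short steps, Python scripts to look and compute and a tool call to move; the robot and the scene stay as the last step left them, time stands still between calls to the robot, and variables do not carry over. Pictures are saved under pics/ and viewed, at most 14 in all, crops included, and the job is handed in when it is done.

Besides the shell and the picture viewer there is one more tool, called after ">>>" by a JSON object that holds its "method" and its "body". apply_moves: Moves the arm, as the interface text tells. Its arguments: {"type":"object","properties":{"motion":{"type":"array"},"newtons":{"type":"number"}},"required":["motion"]}

```bash
mkdir -p pics
cat > h.py <<'E'
import numpy as np,cv2,json
from station import get_state,read_camera,job_done
def snap(name,fn):
    c=read_camera(name); cv2.imwrite('pics/'+fn+'.png',c['img']); 
    np.savez('pics/'+fn+'.npz',**{k:np.array(c[k]) for k in c}); return c
def load(fn): return dict(np.load('pics/'+fn+'.npz'))
def ray(c,uv,z):
    p=cv2.undistortPoints(np.array(uv,float).reshape(-1,1,2),c['K'],c['D']).reshape(-1,2)
    d=np.c_[p,np.ones(len(p))]@c['R']; o=-c['R'].T@c['t']
    return o+d*((z-o[2])/d[:,2])[:,None]
def proj(c,X):
    return cv2.projectPoints(np.array(X,float).reshape(-1,1,3),cv2.Rodrigues(c['R'])[0],c['t'].astype(float),c['K'],c['D'])[0].reshape(-1,2)
E
python3 - <<'E'
from h import *
for n in('top','scene'): 
    c=snap(n,n+'0'); print(n,-np.array(c['R']).T@c['t'],c['K'])
s=get_state();print(s)
E
```

```text
top [ 386.12232281   18.90161964 1352.93450792] [[478.27098652   0.         315.01894941]
 [  0.         478.27098652 205.69756768]
 [  0.           0.           1.        ]]
scene [ -36.90618389 -647.45501287  502.8519529 ] [[449.47789822   0.         316.31611724]
 [  0.         449.47789822 200.19946777]
 [  0.           0.           1.        ]]
{'time': 0.1, 'qpos': array([ 1.19202385e+00,  2.41306365e-01,  3.88320159e-03,  1.33523506e+00,
       -3.45148459e-05,  1.57081613e+00]), 'joint_velocities': array([ 1.39838181e-03, -3.23957361e-03,  1.70613936e-03,  6.56054204e-05,
       -9.80643244e-04,  2.37201963e-03]), 'joint_torque': array([-2.61394780e-04, -3.73136687e+01,  2.53010702e+01,  1.08293595e-02,
       -2.65706927e-05, -4.90878485e-07]), 'eef_pos': array([184.80373047, 464.33042571, 403.92657719]), 'eef_rot': array([ 1.88265770e-01,  9.82117678e-01, -9.17550721e-04, -1.58298306e-04]), 'ft_force': array([ 0.2379567 , -0.14776299, -0.28320604]), 'ft_torque': array([-0.02292247, -0.00017106,  0.01247895]), 'grasp_force': 0.0, 'gripper_width': 85.64673850022913}
```

View pics/top0.png

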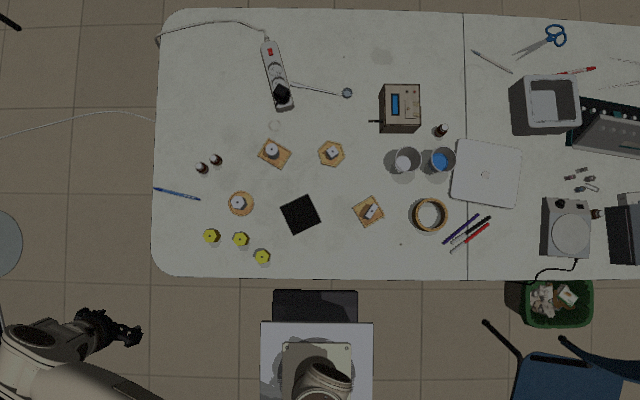

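View pics/scene0.png

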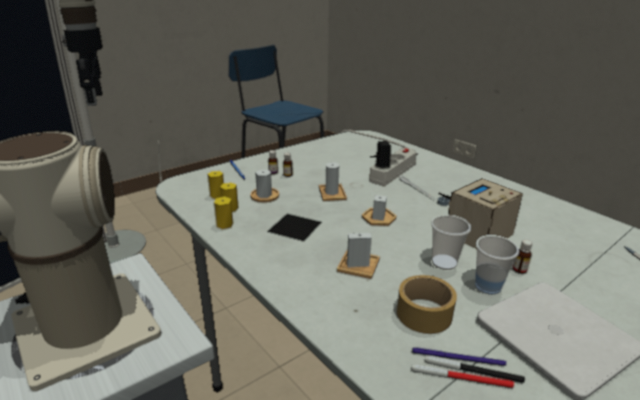

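Top view: trays at about (241,203) round, (274,154) oblong, (331,153) hexagonal and (368,211) square. The pad is at (300,215) and the cup at (403,160). The flat bar appears to be in the square tray and the square bar in the hexagonal one. I'll zoom in and measure.

Run:
```python
from h import *
t=load('top0');s=load('scene0')
a=cv2.resize(t['img'][130:240,210:410],(800,440),interpolation=cv2.INTER_CUBIC)[:, :]
cv2.imwrite('pics/z0.png',a)
hsv=cv2.cvtColor(t['img'],cv2.COLOR_BGR2HSV)
m=cv2.inRange(hsv,(8,70,60),(28,255,255)); 
n,l,st,ce=cv2.connectedComponentsWithStats(m)
for i in range(1,n):
    if st[i,4]>60:
        cn=cv2.findContours((l==i).astype(np.uint8),0,2)[0][0]
        h=cv2.convexHull(cn); M=cv2.moments(h); c=(M['m10']/M['m00'],M['m01']/M['m00'])
        w=ray(t,h.reshape(-1,2),10)[:,:2].astype(np.float32)
        r=cv2.minAreaRect(w); print(np.round(c,1),st[i,4],ray(t,[c],10)[0].round(1),'rect',np.round(r[0],1),np.round(r[1],1),round(r[2],1),hsv[int(c[1]),int(c[0])])
for uv in [(300,215),(403,160)]: print(uv,hsv[uv[1],uv[0]],ray(t,[uv],3)[0].round(1))
m=cv2.inRange(hsv,(0,0,0),(180,255,40));m[:, :270]=0;m[:,330:]=0;m[:190]=0;m[240:]=0
w=ray(t,cv2.findNonZero(m).reshape(-1,2),3)[:,:2].astype(np.float32);print('pad',cv2.minAreaRect(w))
```

```text
[274.1 153.5] 409 [623.6 127.7  10. ] rect [623.8 127.8] [79.4 59.8] 59.7 [114   9 140]
[330.9 153.4] 381 [626.3 -33.5  10. ] rect [626.4 -33.7] [75.8 68.9] 79.5 [ 96  10 134]
[240.5 203. ] 324 [481.1 219.5  10. ] rect [481.2 219.5] [67.9 70.9] 0.9 [105   8 134]
[368.4 211.3] 443 [ 463.3 -141.5   10. ] rect [ 463.5 -141.6] [67.2 67.7] 31.6 [100   8 101]
[431.  214.3] 274 [ 457.3 -320.    10. ] rect [ 457.5 -319.6] [92.7 91.7] 45.8 [ 50   6 127]
(300, 215) [ 4 99 18] [450.2  51.2   3. ]
(403, 160) [110  12 131] [ 612.4 -241.     3. ]
pad ((452.24395751953125, 51.523536682128906), (87.28668975830078, 87.1646728515625), 27.383380889892578)
```

View pics/z0.png

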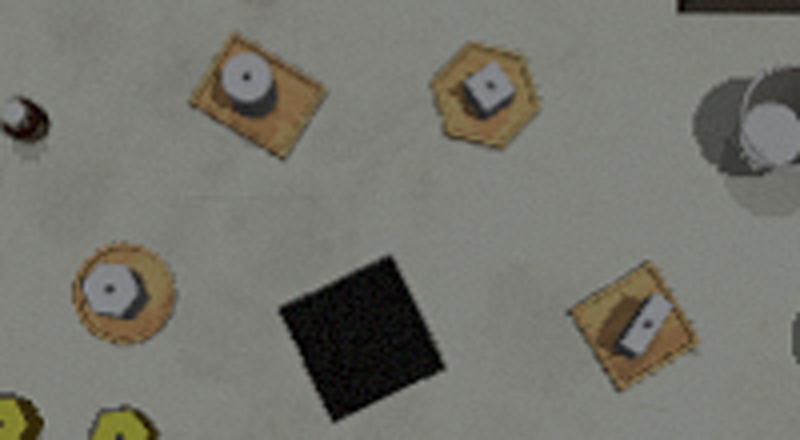

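The bars form a four-cycle. The round tray holds the hex, the hex tray the square, the square tray the flat bar, and the oblong tray the round bar. The order will be hex→pad, round→round tray, flat→oblong, square→square tray, hex→hex tray. Next I'll measure the bar tops by mask.

```bash
cat >> h.py <<'E'
from scipy.spatial.transform import Rotation as Ro
T={'round':(481,219.5),'hex':(626.3,-33.5),'square':(463.4,-141.5),'oblong':(623.7,127.8),'pad':(452,51.5)}
def go(xy,z=None,yaw=None):
    """cm shift in current tool axes to TCP xy,z and spin to put the jaw line (tool y) along world yaw deg (mod 180); rows done shift first, spin second"""
    s=get_state();R=Ro.from_quat(s['eef_rot']).as_matrix();p=s['eef_pos']
    d=np.array([xy[0],xy[1],p[2] if z is None else z])-p
    cur=np.degrees(np.arctan2(R[1,1],R[0,1])); o=f"shift cm {(R.T@d/10).round(2)} jaw yaw {cur:.1f} q6 {s['qpos'][5]:.2f} p {p.round(1)}"
    if yaw is not None:
        e=(cur-yaw+90)%180-90; o+=f" spin {np.radians(e):.3f}"
    print(o)
E
python3 - <<'E'
from h import *
t=load('top0');hsv=cv2.cvtColor(t['img'],cv2.COLOR_BGR2HSV)
b=cv2.resize(hsv,None,fx=4,fy=4,interpolation=cv2.INTER_CUBIC)
for n,tr,uv,h in [('round','oblong',(271.5,149),79),('square','hex',(332.5,151.5),54),('hex','round',(237.25,202.25),66),('flat','square',(372,211),70)]:
    roi=np.zeros(b.shape[:2],np.uint8);cv2.circle(roi,(int(uv[0]*4),int(uv[1]*4)),42,255,-1)
    m=cv2.inRange(b,(0,0,115),(180,45,255))&roi
    k,l,st,ce=cv2.connectedComponentsWithStats(m);i=1+np.argmax(st[1:,4])
    cn=max(cv2.findContours((l==i).astype(np.uint8),0,1)[0],key=cv2.contourArea).reshape(-1,2)
    w=ray(t,(cn+.5)/4-.5,h)[:,:2].astype(np.float32);r=cv2.minAreaRect(w)
    print(n,'dot',ray(t,[uv],h)[0].round(1),'rect',r)
go(T['round'],370)
E
```

```text
round dot [623.5 129.3  79. ] rect ((624.65185546875, 130.17431640625), (31.79916000366211, 31.183149337768555), 59.56134796142578)
square dot [623.8 -36.3  54. ] rect ((625.9730224609375, -35.29082107543945), (25.355453491210938, 25.12929916381836), 35.388031005859375)
hex dot [479.1 220.   66. ] rect ((481.0289001464844, 220.58596801757812), (34.98390197753906, 33.549903869628906), 85.47091674804688)
flat dot [ 460.7 -144.    70. ] rect ((462.1416320800781, -143.20753479003906), (15.764758110046387, 40.98598861694336), 57.643184661865234)
shift cm [-36.57 -11.79   3.42] jaw yaw 68.3 q6 1.57 p [184.8 464.3 403.9]
```

>>> {"method": "apply_moves", "body": {"motion": [{"linear":[-3.66,-1.18,0.34],"spin":0,"jaw":-1},{"linear":[-3.66,-1.18,0.34],"spin":0,"jaw":-1},{"linear":[-3.66,-1.18,0.34],"spin":0,"jaw":-1},{"linear":[-3.66,-1.18,0.34],"spin":0,"jaw":-1},{"linear":[-3.66,-1.18,0.34],"spin":0,"jaw":-1},{"linear":[-3.66,-1.18,0.34],"spin":0,"jaw":-1},{"linear":[-3.66,-1.18,0.34],"spin":0,"jaw":-1},{"linear":[-3.66,-1.18,0.34],"spin":0,"jaw":-1},{"linear":[-3.66,-1.18,0.34],"spin":0,"jaw":-1},{"linear":[-3.66,-1.18,0.34],"spin":0,"jaw":-1},{"linear":[0,0,0],"spin":0,"jaw":-1},{"linear":[0,0,0],"spin":0,"jaw":-1}], "newtons": 40}}

```text
time: 1.6
eef_pos: [481.0, 219.6, 370.2]
eef_rot: [0.188, 0.982, -0.0, -0.001]
ft_force: [-0.5, 0.4, -0.7]
gripper_width: 85.1
grasp_force: 0.0
```

Run:
```python
from h import *
c=snap('wrist','w1'); go(T['round'],200); print(-c['R'].T@c['t'], proj(c,[[481,220,66],[481,219.5,10]]))
```

```text
shift cm [-0.06 -0.02 17.05] jaw yaw 68.3 q6 0.81 p [480.7 219.9 370.5]
[418.15435611 244.87450401 339.82223632] [[317.26698035 191.27386932]
 [316.80285084 178.71617095]]
```

View pics/w1.png

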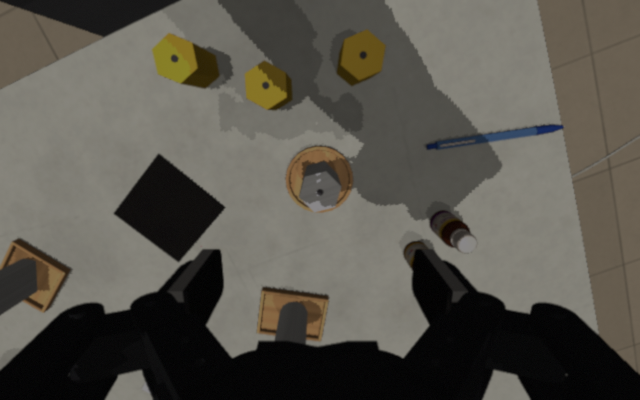

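Wrist view: the hex bar's top has its hole at about (320,191) in the round tray at (320,178). The brown bottles at (445,225) are clear of the fingers. I'll zoom in to get its yaw.

Run:
```python
from h import *
c=load('w1');im=c['img'][150:225,275:365]
cv2.imwrite('pics/z1.png',cv2.resize(cv2.convertScaleAbs(im,alpha=1.7),None,fx=8,fy=8,interpolation=cv2.INTER_CUBIC))
for y in range(0,60,5):
    a=np.radians(y+30+60*np.arange(6)); P=np.c_[479.5+19.6*np.cos(a),220+19.6*np.sin(a),66+0*a]
    if y%15==0: print(y,((proj(c,P)-[275,150])*8).round(0).tolist())
print(ray(c,[(320,191)],66))
```

```text
0 [[471.0, 424.0], [499.0, 254.0], [359.0, 144.0], [192.0, 210.0], [169.0, 381.0], [308.0, 486.0]]
15 [[495.0, 386.0], [477.0, 214.0], [312.0, 143.0], [169.0, 249.0], [192.0, 420.0], [354.0, 486.0]]
30 [[508.0, 343.0], [445.0, 181.0], [266.0, 155.0], [157.0, 293.0], [225.0, 451.0], [398.0, 476.0]]
45 [[510.0, 298.0], [404.0, 157.0], [225.0, 178.0], [157.0, 338.0], [264.0, 474.0], [438.0, 454.0]]
[[481.6623547  222.33884106  66.        ]]
```

View pics/z1.png

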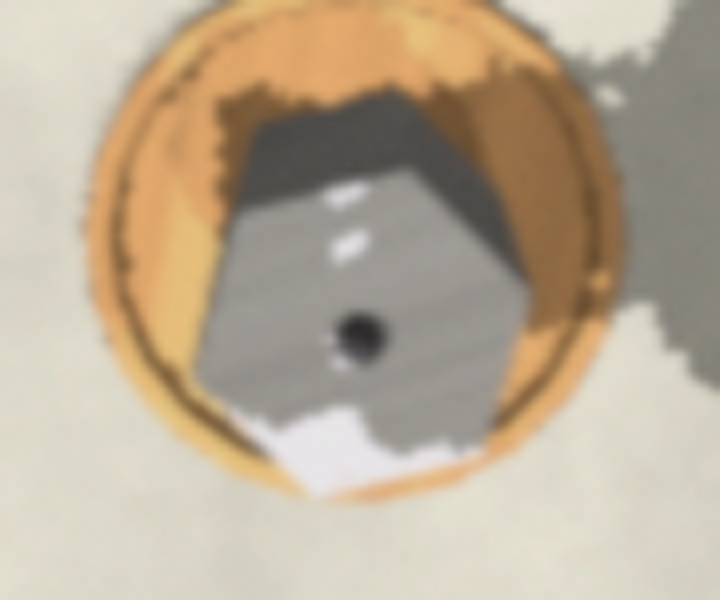

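Clear hexagon with vertices at zoom positions (240,210), (412,172), (528,290), (488,450), (320,498) and (197,375).

Run:
```python
from h import *
c=load('w1');v=np.array([(240,210),(412,172),(528,290),(488,450),(320,498),(197,375)])/8+[275,150]
w=ray(c,v,66)[:,:2];ce=w.mean(0);d=w-ce;a=np.degrees(np.arctan2(d[:,1],d[:,0]))
ang=np.degrees(np.angle(np.exp(6j*np.radians(a)).mean()))/6
print(ce,np.hypot(*d.T),'corner',ang%60,'flat',(ang+30)%60)
f=(ang+30)%60
for k in range(3): go(ce,200,f+60*k)
```

```text
[482.47084267 222.51742277] [19.48772287 18.8748063  18.71186318 19.30858909 19.65385301 19.15373742] corner 23.244801211091612 flat 53.24480121109161
shift cm [-0.09  0.31 17.05] jaw yaw 68.3 q6 0.81 p [480.7 219.9 370.5] spin 0.263
shift cm [-0.09  0.31 17.05] jaw yaw 68.3 q6 0.81 p [480.7 219.9 370.5] spin -0.784
shift cm [-0.09  0.31 17.05] jaw yaw 68.3 q6 0.81 p [480.7 219.9 370.5] spin 1.311
```

>>> {"method": "apply_moves", "body": {"motion": [{"linear":[-0.06,0.25,0],"spin":0.131,"jaw":-1},{"linear":[0,0,2],"spin":0.132,"jaw":-1},{"linear":[0,0,4],"spin":0,"jaw":-1},{"linear":[0,0,4],"spin":0,"jaw":-1},{"linear":[0,0,4],"spin":0,"jaw":-1},{"linear":[0,0,2],"spin":0,"jaw":-1},{"linear":[0,0,1.2],"spin":0,"jaw":-1},{"linear":[0,0,0],"spin":0,"jaw":-1},{"linear":[0,0,0],"spin":0,"jaw":1},{"linear":[0,0,0],"spin":0,"jaw":1},{"linear":[0,0,0],"spin":0,"jaw":1},{"linear":[0,0,0],"spin":0,"jaw":1},{"linear":[0,0,0],"spin":0,"jaw":1}], "newtons": 40}}

```text
time: 3.28
eef_pos: [483.1, 221.7, 199.6]
eef_rot: [0.315, 0.949, 0.0, 0.001]
ft_force: [-1.1, -0.1, 5.4]
gripper_width: 33.7
grasp_force: 40.7
```

>>> {"method": "apply_moves", "body": {"motion": [{"linear":[0,0,-1],"spin":0,"jaw":1},{"linear":[0,0,-3],"spin":0,"jaw":1},{"linear":[0,0,-4],"spin":0,"jaw":1},{"linear":[0,0,-4],"spin":0,"jaw":1},{"linear":[0,0,0],"spin":0,"jaw":1},{"linear":[0,0,0],"spin":0,"jaw":1}]}}

```text
time: 4.03
eef_pos: [482.3, 221.5, 318.0]
eef_rot: [0.315, 0.949, -0.0, -0.001]
ft_force: [-0.1, -0.6, -2.3]
gripper_width: 33.7
grasp_force: 40.3
```

```bash
python3 -c "
from h import *
go(T['pad']); s=get_state(); print(s['gripper_width'],s['grasp_force'])"
```

```text
shift cm [-7.740e+00 -1.543e+01  1.000e-02] jaw yaw 53.2 q6 1.07 p [482.3 221.5 318. ]
33.704121774579875 40.25890762684867
```

>>> {"method": "apply_moves", "body": {"motion": [{"linear":[-0.8,-1.6,0],"spin":0,"jaw":1},{"linear":[-1.6,-3.2,0],"spin":0,"jaw":1},{"linear":[-2.0,-4.0,0],"spin":0,"jaw":1},{"linear":[-1.6,-3.2,0],"spin":0,"jaw":1},{"linear":[-1.2,-2.4,0],"spin":0,"jaw":1},{"linear":[-0.54,-1.03,0],"spin":0,"jaw":1},{"linear":[0,0,2],"spin":0,"jaw":1},{"linear":[0,0,4],"spin":0,"jaw":1},{"linear":[0,0,3],"spin":0,"jaw":1},{"linear":[0,0,2],"spin":0,"jaw":1},{"linear":[0,0,0.7],"spin":0,"jaw":1},{"linear":[0,0,0.35],"spin":0,"jaw":1},{"linear":[0,0,0],"spin":0,"jaw":1},{"linear":[0,0,0],"spin":0,"jaw":1}]}}

```text
time: 5.78
eef_pos: [452.9, 51.8, 198.9]
eef_rot: [0.315, 0.949, 0.0, 0.001]
ft_force: [0.5, -0.3, -1.9]
gripper_width: 33.3
grasp_force: 40.4
```

>>> {"method": "apply_moves", "body": {"motion": [{"linear":[0,0,0.15],"spin":0,"jaw":1},{"linear":[0,0,0],"spin":0,"jaw":1}]}}

```text
time: 6.02
eef_pos: [452.9, 51.8, 198.5]
eef_rot: [0.315, 0.949, 0.0, 0.001]
ft_force: [-2.8, -0.2, 11.9]
gripper_width: 33.3
grasp_force: 41.8
```

>>> {"method": "apply_moves", "body": {"motion": [{"linear":[0,0,0],"spin":0,"jaw":-1},{"linear":[0,0,0],"spin":0,"jaw":-1},{"linear":[0,0,0],"spin":0,"jaw":-1},{"linear":[0,0,0],"spin":0,"jaw":-1},{"linear":[0,0,-1],"spin":0,"jaw":-1},{"linear":[0,0,-3],"spin":0,"jaw":-1},{"linear":[0,0,-4],"spin":0,"jaw":-1},{"linear":[0,0,-5],"spin":0,"jaw":-1},{"linear":[0,0,-4],"spin":0,"jaw":-1},{"linear":[0,0,0],"spin":0,"jaw":-1}]}}

```text
time: 7.28
eef_pos: [453.5, 51.9, 370.9]
eef_rot: [0.315, 0.949, 0.002, 0.004]
ft_force: [0.4, 0.0, -0.1]
gripper_width: 85.4
grasp_force: 0.0
```

```bash
python3 -c "
from h import *
go((624.5,130)); s=get_state(); print(s['gripper_width'],s['grasp_force'])
c=snap('wrist','w2');print(proj(c,[[452.9,51.8,65]]))"
```

```text
shift cm [-9.02 16.49  0.15] jaw yaw 53.2 q6 0.76 p [453.5  51.9 370.9]
85.36835922582327 0.0
[[314.17100365 188.06194703]]
```

>>> {"method": "apply_moves", "body": {"motion": [{"linear":[-0.8,1.5,0],"spin":0,"jaw":-1},{"linear":[-2.0,3.7,0],"spin":0,"jaw":-1},{"linear":[-2.5,4.5,0],"spin":0,"jaw":-1},{"linear":[-2.0,3.7,0],"spin":0,"jaw":-1},{"linear":[-1.2,2.2,0],"spin":0,"jaw":-1},{"linear":[-0.52,0.9,0],"spin":0,"jaw":-1},{"linear":[0,0,0],"spin":0,"jaw":-1},{"linear":[0,0,0],"spin":0,"jaw":-1}]}}

```text
time: 8.32
eef_pos: [622.6, 129.4, 366.5]
eef_rot: [0.316, 0.949, -0.0, -0.001]
ft_force: [0.6, 0.1, 0.2]
gripper_width: 85.5
grasp_force: 0.0
```

Run:
```python
from h import *
go((624.5,130),198)
c=snap('wrist','w3');p=proj(c,[[624.5,130,79]])[0];print(p)
x,y=p.astype(int);cv2.imwrite('pics/z3.png',cv2.resize(c['img'][y-45:y+45,x-60:x+60],None,fx=5,fy=5))
```

```text
shift cm [-0.13  0.17 16.85] jaw yaw 53.2 q6 0.85 p [622.6 129.4 366.5]
[318.91673    197.55435812]
```

View pics/z3.png

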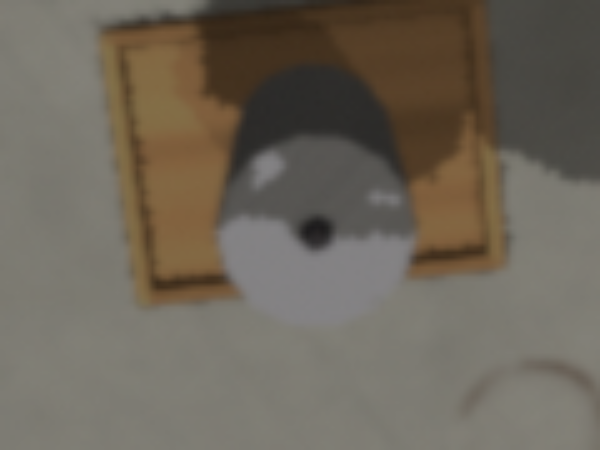

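The round bar's hole is at zoom (315,232), about 2 px from the prediction, so I descend.

>>> {"method": "apply_moves", "body": {"motion": [{"linear":[-0.13,0.17,1],"spin":0,"jaw":-1},{"linear":[0,0,3],"spin":0,"jaw":-1},{"linear":[0,0,4],"spin":0,"jaw":-1},{"linear":[0,0,4],"spin":0,"jaw":-1},{"linear":[0,0,3],"spin":0,"jaw":-1},{"linear":[0,0,1.85],"spin":0,"jaw":-1},{"linear":[0,0,0],"spin":0,"jaw":-1},{"linear":[0,0,0],"spin":0,"jaw":1},{"linear":[0,0,0],"spin":0,"jaw":1},{"linear":[0,0,0],"spin":0,"jaw":1},{"linear":[0,0,0],"spin":0,"jaw":1},{"linear":[0,0,0],"spin":0,"jaw":1}]}}

```text
time: 9.88
eef_pos: [626.0, 130.5, 199.5]
eef_rot: [0.315, 0.949, 0.0, 0.001]
ft_force: [-1.3, 0.1, 5.2]
gripper_width: 33.1
grasp_force: 39.9
```

>>> {"method": "apply_moves", "body": {"motion": [{"linear":[0,0,-1],"spin":0,"jaw":1},{"linear":[0,0,-3],"spin":0,"jaw":1},{"linear":[0,0,-4],"spin":0,"jaw":1},{"linear":[0,0,-4],"spin":0,"jaw":1},{"linear":[0,0,0],"spin":0,"jaw":1},{"linear":[0,0,0],"spin":0,"jaw":1}]}}

```text
time: 10.62
eef_pos: [625.0, 130.4, 317.0]
eef_rot: [0.315, 0.949, -0.0, -0.001]
ft_force: [0.4, 0.4, -2.1]
gripper_width: 33.2
grasp_force: 40.0
```

```bash
python3 -c "
from h import *
go(T['round'])"
```

```text
shift cm [16.87 -1.49  0.03] jaw yaw 53.2 q6 0.85 p [625.  130.4 317. ]
```

>>> {"method": "apply_moves", "body": {"motion": [{"linear":[1.5,-0.15,0],"spin":0,"jaw":1},{"linear":[3.2,-0.3,0],"spin":0,"jaw":1},{"linear":[4.3,-0.4,0],"spin":0,"jaw":1},{"linear":[4.0,-0.35,0],"spin":0,"jaw":1},{"linear":[2.7,-0.2,0],"spin":0,"jaw":1},{"linear":[1.17,-0.09,0],"spin":0,"jaw":1},{"linear":[0,0,2],"spin":0,"jaw":1},{"linear":[0,0,4],"spin":0,"jaw":1},{"linear":[0,0,3],"spin":0,"jaw":1},{"linear":[0,0,1.8],"spin":0,"jaw":1},{"linear":[0,0,0.7],"spin":0,"jaw":1},{"linear":[0,0,0.35],"spin":0,"jaw":1},{"linear":[0,0,0],"spin":0,"jaw":1},{"linear":[0,0,0],"spin":0,"jaw":1}]}}

```text
time: 12.38
eef_pos: [481.9, 219.7, 200.5]
eef_rot: [0.315, 0.949, 0.001, 0.001]
ft_force: [-0.8, -0.6, -1.2]
gripper_width: 32.8
grasp_force: 40.2
```

>>> {"method": "apply_moves", "body": {"motion": [{"linear":[0,0,0.1],"spin":0,"jaw":1},{"linear":[0,0,0],"spin":0,"jaw":1}]}}

```text
time: 12.62
eef_pos: [481.8, 219.7, 199.5]
eef_rot: [0.315, 0.949, 0.001, 0.001]
ft_force: [-0.7, -1.3, 3.1]
gripper_width: 33.1
grasp_force: 40.4
```

>>> {"method": "apply_moves", "body": {"motion": [{"linear":[0,0,0],"spin":0,"jaw":-1},{"linear":[0,0,0],"spin":0,"jaw":-1},{"linear":[0,0,0],"spin":0,"jaw":-1},{"linear":[0,0,0],"spin":0,"jaw":-1},{"linear":[0,0,-1],"spin":0,"jaw":-1},{"linear":[0,0,-3],"spin":0,"jaw":-1},{"linear":[0,0,-4],"spin":0,"jaw":-1},{"linear":[0,0,-5],"spin":0,"jaw":-1},{"linear":[0,0,-4],"spin":0,"jaw":-1},{"linear":[0,0,0],"spin":0,"jaw":-1}]}}

```text
time: 13.88
eef_pos: [482.4, 220.0, 373.6]
eef_rot: [0.315, 0.949, 0.003, 0.003]
ft_force: [0.1, 0.3, -0.4]
gripper_width: 85.7
grasp_force: 0.0
```

```bash
python3 -c "
from h import *
go((462,-143.4),yaw=57.6)"
```

```text
shift cm [-20.12 -30.33  -0.16] jaw yaw 53.2 q6 1.07 p [482.4 220.  373.6] spin -0.076
```

>>> {"method": "apply_moves", "body": {"motion": [{"linear":[-1,-1.5,0],"spin":0,"jaw":-1},{"linear":[-2,-3,0],"spin":0,"jaw":-1},{"linear":[-3,-4.5,0],"spin":0,"jaw":-1},{"linear":[-3,-4.5,0],"spin":0,"jaw":-1},{"linear":[-3,-4.5,0],"spin":0,"jaw":-1},{"linear":[-3,-4.5,0],"spin":0,"jaw":-1},{"linear":[-2.5,-3.9,0],"spin":0,"jaw":-1},{"linear":[-1.6,-2.4,0],"spin":0,"jaw":-1},{"linear":[-1.02,-1.53,0],"spin":-0.076,"jaw":-1},{"linear":[0,0,0],"spin":0,"jaw":-1},{"linear":[0,0,0],"spin":0,"jaw":-1}]}}

```text
time: 15.25
eef_pos: [460.4, -143.7, 367.8]
eef_rot: [0.28, 0.96, 0.0, -0.001]
ft_force: [0.3, 0.4, -0.4]
gripper_width: 85.5
grasp_force: 0.0
```

Run:
```python
from h import *
go((462,-143.4),198,57.6)
c=snap('wrist','w4');a=np.radians(57.6);u=np.array([np.cos(a),np.sin(a)]);v=np.array([-u[1],u[0]])
P=[np.r_[np.array([462,-143.4])+i*8*u+j*21*v,70] for i,j in((1,1),(1,-1),(-1,-1),(-1,1))]
q=proj(c,P);x,y=q.mean(0).astype(int);im=cv2.resize(c['img'][y-45:y+45,x-60:x+60],None,fx=5,fy=5)
for p in q: cv2.circle(im,tuple(((p-[x-60,y-45]+.5)*5).astype(int)),4,(0,0,255),1)
cv2.imwrite('pics/z4.png',im)
```

```text
shift cm [-0.16  0.12 16.98] jaw yaw 57.5 q6 0.26 p [ 460.4 -143.7  367.8] spin -0.002
```

View pics/z4.png

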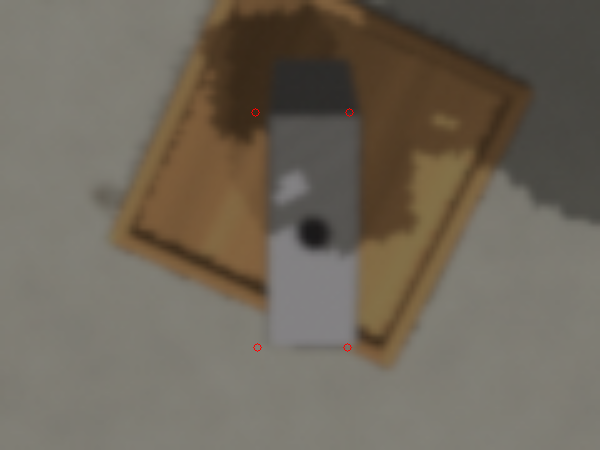

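The flat bar's yaw matches, and its top is about 2 mm towards +tool y of the prediction.

>>> {"method": "apply_moves", "body": {"motion": [{"linear":[-0.16,0.25,1],"spin":0,"jaw":-1},{"linear":[0,0,3],"spin":0,"jaw":-1},{"linear":[0,0,4],"spin":0,"jaw":-1},{"linear":[0,0,4],"spin":0,"jaw":-1},{"linear":[0,0,3],"spin":0,"jaw":-1},{"linear":[0,0,1.9],"spin":0,"jaw":-1},{"linear":[0,0,0],"spin":0,"jaw":-1},{"linear":[0,0,0],"spin":0,"jaw":1},{"linear":[0,0,0],"spin":0,"jaw":1},{"linear":[0,0,0],"spin":0,"jaw":1},{"linear":[0,0,0],"spin":0,"jaw":1},{"linear":[0,0,0],"spin":0,"jaw":1},{"linear":[0,0,0],"spin":0,"jaw":1}]}}

```text
time: 16.92
eef_pos: [464.0, -142.7, 200.3]
eef_rot: [0.279, 0.96, -0.0, 0.001]
ft_force: [-1.9, -0.7, 5.4]
gripper_width: 14.9
grasp_force: 40.0
```

>>> {"method": "apply_moves", "body": {"motion": [{"linear":[0,0,-1],"spin":0,"jaw":1},{"linear":[0,0,-3],"spin":0,"jaw":1},{"linear":[0,0,-4],"spin":0,"jaw":1},{"linear":[0,0,-4],"spin":0,"jaw":1},{"linear":[0,0,0],"spin":0,"jaw":1},{"linear":[0,0,0],"spin":0,"jaw":1}]}}

```text
time: 17.68
eef_pos: [463.2, -142.4, 319.0]
eef_rot: [0.279, 0.96, 0.0, -0.001]
ft_force: [-0.6, 0.3, -2.1]
gripper_width: 15.5
grasp_force: 39.2
```

```bash
python3 -c "
from h import *
go(T['oblong'])"
```

```text
shift cm [ 9.400e-01  3.141e+01 -1.000e-02] jaw yaw 57.6 q6 0.27 p [ 463.2 -142.4  319. ]
```

>>> {"method": "apply_moves", "body": {"motion": [{"linear":[0.05,1.5,0],"spin":0,"jaw":1},{"linear":[0.1,3.5,0],"spin":0,"jaw":1},{"linear":[0.15,5,0],"spin":0,"jaw":1},{"linear":[0.15,5,0],"spin":0,"jaw":1},{"linear":[0.15,5,0],"spin":0,"jaw":1},{"linear":[0.14,5,0],"spin":0,"jaw":1},{"linear":[0.1,3.5,0],"spin":0,"jaw":1},{"linear":[0.05,2,0],"spin":0,"jaw":1},{"linear":[0.05,0.9,0],"spin":0,"jaw":1},{"linear":[0,0,0],"spin":0,"jaw":1},{"linear":[0,0,2],"spin":0,"jaw":1},{"linear":[0,0,4],"spin":0,"jaw":1},{"linear":[0,0,3],"spin":0,"jaw":1},{"linear":[0,0,1.8],"spin":0,"jaw":1},{"linear":[0,0,0.6],"spin":0,"jaw":1},{"linear":[0,0,0.3],"spin":0,"jaw":1},{"linear":[0,0,0],"spin":0,"jaw":1},{"linear":[0,0,0],"spin":0,"jaw":1}]}}

```text
time: 19.92
eef_pos: [624.6, 127.7, 203.8]
eef_rot: [0.279, 0.96, 0.0, 0.001]
ft_force: [0.2, -0.4, -2.3]
gripper_width: 15.3
grasp_force: 39.3
```

```bash
python3 -c "
from h import *
go(T['oblong'],200.3)"
```

```text
shift cm [ 0.08 -0.03  0.35] jaw yaw 57.6 q6 0.77 p [624.6 127.7 203.8]
```

>>> {"method": "apply_moves", "body": {"motion": [{"linear":[0,0,0.25],"spin":0,"jaw":1},{"linear":[0,0,0.1],"spin":0,"jaw":1},{"linear":[0,0,0],"spin":0,"jaw":1}]}}

```text
time: 20.3
eef_pos: [624.4, 127.6, 200.4]
eef_rot: [0.279, 0.96, 0.0, 0.001]
ft_force: [-1.4, -1.2, 5.7]
gripper_width: 15.4
grasp_force: 40.1
```

Contact, so I release, lift, and work out the move to the square bar.

>>> {"method": "apply_moves", "body": {"motion": [{"linear":[0,0,0],"spin":0,"jaw":-1},{"linear":[0,0,0],"spin":0,"jaw":-1},{"linear":[0,0,0],"spin":0,"jaw":-1},{"linear":[0,0,0],"spin":0,"jaw":-1},{"linear":[0,0,-1],"spin":0,"jaw":-1},{"linear":[0,0,-3],"spin":0,"jaw":-1},{"linear":[0,0,-4],"spin":0,"jaw":-1},{"linear":[0,0,-5],"spin":0,"jaw":-1},{"linear":[0,0,-3.5],"spin":0,"jaw":-1},{"linear":[0,0,0],"spin":0,"jaw":-1},{"linear":[0,0,0],"spin":0,"jaw":-1}]}}

```text
time: 21.68
eef_pos: [623.9, 127.4, 364.1]
eef_rot: [0.279, 0.96, -0.0, -0.0]
ft_force: [-0.1, 0.3, -0.9]
gripper_width: 85.1
grasp_force: 0.0
```

```bash
python3 -c "
from h import *
go((625,-35),yaw=35.4)
go((625,-35),yaw=-54.6)"
```

```text
shift cm [ -8.8  -13.65   0.  ] jaw yaw 57.6 q6 0.77 p [623.9 127.4 364.1] spin 0.387
shift cm [ -8.8  -13.65   0.  ] jaw yaw 57.6 q6 0.77 p [623.9 127.4 364.1] spin -1.184
```

>>> {"method": "apply_moves", "body": {"motion": [{"linear":[-0.9,-1.4,0],"spin":0,"jaw":-1},{"linear":[-2,-3.1,0],"spin":0,"jaw":-1},{"linear":[-2.5,-3.9,0],"spin":0,"jaw":-1},{"linear":[-2,-3.1,0],"spin":0,"jaw":-1},{"linear":[-1.4,-2.15,0],"spin":0.1,"jaw":-1},{"linear":[0,0,0],"spin":0.15,"jaw":-1},{"linear":[0,0,0],"spin":0.137,"jaw":-1},{"linear":[0,0,0],"spin":0,"jaw":-1},{"linear":[0,0,0],"spin":0,"jaw":-1}]}}

```text
time: 22.8
eef_pos: [625.0, -35.4, 363.4]
eef_rot: [0.458, 0.889, -0.0, -0.001]
ft_force: [-0.3, -0.2, 0.1]
gripper_width: 85.3
grasp_force: 0.0
```

Run:
```python
from h import *
go((625,-35),194,35.4)
c=snap('wrist','w5');a=np.radians(35.4);u=np.array([np.cos(a),np.sin(a)]);v=np.array([-u[1],u[0]])
P=[np.r_[np.array([625,-35])+i*13*u+j*13*v,54] for i,j in((1,1),(1,-1),(-1,-1),(-1,1))]
q=proj(c,P);x,y=q.mean(0).astype(int);im=cv2.resize(c['img'][y-45:y+45,x-60:x+60],None,fx=5,fy=5)
for p in q: cv2.circle(im,tuple(((p-[x-60,y-45]+.5)*5).astype(int)),4,(0,0,255),1)
cv2.imwrite('pics/z5.png',im)
```

```text
shift cm [ 0.02  0.05 16.94] jaw yaw 35.5 q6 0.89 p [625.  -35.4 363.4] spin 0.002
```

View pics/z5.png

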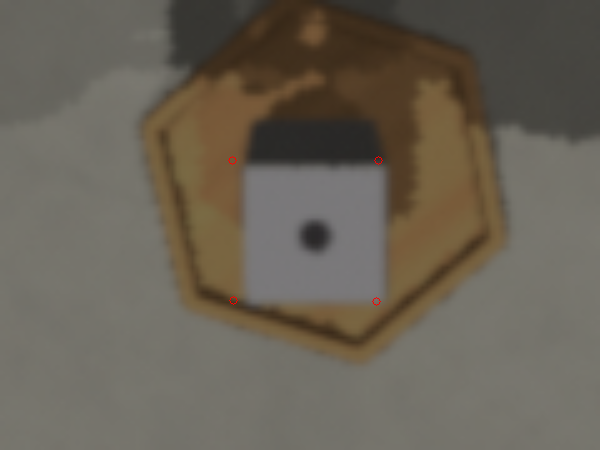

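The square bar is aligned, about 2 mm towards +tool y.

>>> {"method": "apply_moves", "body": {"motion": [{"linear":[0,0.2,1],"spin":0,"jaw":-1},{"linear":[0,0,3],"spin":0,"jaw":-1},{"linear":[0,0,4],"spin":0,"jaw":-1},{"linear":[0,0,4],"spin":0,"jaw":-1},{"linear":[0,0,3],"spin":0,"jaw":-1},{"linear":[0,0,1.9],"spin":0,"jaw":-1},{"linear":[0,0,0],"spin":0,"jaw":-1},{"linear":[0,0,0],"spin":0,"jaw":1},{"linear":[0,0,0],"spin":0,"jaw":1},{"linear":[0,0,0],"spin":0,"jaw":1},{"linear":[0,0,0],"spin":0,"jaw":1},{"linear":[0,0,0],"spin":0,"jaw":1},{"linear":[0,0,0],"spin":0,"jaw":1}]}}

```text
time: 24.48
eef_pos: [627.3, -33.8, 196.3]
eef_rot: [0.459, 0.889, 0.0, 0.001]
ft_force: [-0.7, -0.0, 5.3]
gripper_width: 25.4
grasp_force: 40.4
```

>>> {"method": "apply_moves", "body": {"motion": [{"linear":[0,0,-1],"spin":0,"jaw":1},{"linear":[0,0,-3],"spin":0,"jaw":1},{"linear":[0,0,-4],"spin":0,"jaw":1},{"linear":[0,0,-4],"spin":0,"jaw":1},{"linear":[0,0,0],"spin":0,"jaw":1},{"linear":[0,0,0],"spin":0,"jaw":1}]}}

```text
time: 25.22
eef_pos: [626.5, -33.7, 314.4]
eef_rot: [0.459, 0.889, -0.0, -0.001]
ft_force: [-1.0, -0.6, -1.5]
gripper_width: 25.5
grasp_force: 39.7
```

```bash
python3 -c "
from h import *
go(T['square'])"
```

```text
shift cm [  0.66 -19.54   0.02] jaw yaw 35.4 q6 0.90 p [626.5 -33.7 314.4]
```

>>> {"method": "apply_moves", "body": {"motion": [{"linear":[0.06,-1.7,0],"spin":0,"jaw":1},{"linear":[0.12,-3.5,0],"spin":0,"jaw":1},{"linear":[0.16,-4.8,0],"spin":0,"jaw":1},{"linear":[0.16,-4.6,0],"spin":0,"jaw":1},{"linear":[0.1,-3.2,0],"spin":0,"jaw":1},{"linear":[0.06,-1.74,0],"spin":0,"jaw":1},{"linear":[0,0,0],"spin":0,"jaw":1},{"linear":[0,0,2],"spin":0,"jaw":1},{"linear":[0,0,4],"spin":0,"jaw":1},{"linear":[0,0,3],"spin":0,"jaw":1},{"linear":[0,0,1.7],"spin":0,"jaw":1},{"linear":[0,0,0.6],"spin":0,"jaw":1},{"linear":[0,0,0.2],"spin":0,"jaw":1},{"linear":[0,0,0],"spin":0,"jaw":1},{"linear":[0,0,0],"spin":0,"jaw":1}]}}

```text
time: 27.1
eef_pos: [464.3, -141.6, 201.0]
eef_rot: [0.459, 0.889, 0.0, 0.001]
ft_force: [-0.4, 0.1, -1.5]
gripper_width: 25.5
grasp_force: 39.7
```

```bash
python3 -c "
from h import *
go(T['square'],196.3)"
```

```text
shift cm [ 0.06 -0.06  0.47] jaw yaw 35.4 q6 0.66 p [ 464.3 -141.6  201. ]
```

>>> {"method": "apply_moves", "body": {"motion": [{"linear":[0,0,0.3],"spin":0,"jaw":1},{"linear":[0,0,0.15],"spin":0,"jaw":1},{"linear":[0,0,0.07],"spin":0,"jaw":1},{"linear":[0,0,0],"spin":0,"jaw":1}]}}

```text
time: 27.6
eef_pos: [463.8, -141.6, 196.2]
eef_rot: [0.459, 0.889, 0.0, 0.0]
ft_force: [-2.7, 1.1, 7.7]
gripper_width: 25.6
grasp_force: 41.1
```

>>> {"method": "apply_moves", "body": {"motion": [{"linear":[0,0,0],"spin":0,"jaw":-1},{"linear":[0,0,0],"spin":0,"jaw":-1},{"linear":[0,0,0],"spin":0,"jaw":-1},{"linear":[0,0,0],"spin":0,"jaw":-1},{"linear":[0,0,-1],"spin":0,"jaw":-1},{"linear":[0,0,-3],"spin":0,"jaw":-1},{"linear":[0,0,-4],"spin":0,"jaw":-1},{"linear":[0,0,-5],"spin":0,"jaw":-1},{"linear":[0,0,-3.5],"spin":0,"jaw":-1},{"linear":[0,0,0],"spin":0,"jaw":-1},{"linear":[0,0,0],"spin":0,"jaw":-1}]}}

```text
time: 28.98
eef_pos: [463.5, -141.5, 359.9]
eef_rot: [0.459, 0.889, -0.0, -0.0]
ft_force: [-0.4, -0.1, -0.4]
gripper_width: 85.5
grasp_force: 0.0
```

```bash
python3 -c "
from h import *
go((452.9,51.8),yaw=53.2)"
```

```text
shift cm [16.36 10.34  0.  ] jaw yaw 35.4 q6 0.66 p [ 463.5 -141.5  359.9] spin -0.310
```

>>> {"method": "apply_moves", "body": {"motion": [{"linear":[1.6,1.0,0],"spin":0,"jaw":-1},{"linear":[3.2,2.0,0],"spin":0,"jaw":-1},{"linear":[4.0,2.6,0],"spin":0,"jaw":-1},{"linear":[3.6,2.3,0],"spin":0,"jaw":-1},{"linear":[2.4,1.5,0],"spin":0,"jaw":-1},{"linear":[1.56,0.94,0],"spin":-0.08,"jaw":-1},{"linear":[0,0,0],"spin":-0.12,"jaw":-1},{"linear":[0,0,0],"spin":-0.11,"jaw":-1},{"linear":[0,0,0],"spin":0,"jaw":-1},{"linear":[0,0,0],"spin":0,"jaw":-1}]}}

```text
time: 30.22
eef_pos: [452.9, 52.1, 359.4]
eef_rot: [0.316, 0.949, -0.0, -0.001]
ft_force: [-0.3, 0.4, -0.4]
gripper_width: 85.5
grasp_force: 0.0
```

Run:
```python
from h import *
go((452.9,51.8),198.5,53.2)
c=snap('wrist','w6');a=np.radians(53.2+30+60*np.arange(6))
q=proj(c,np.c_[452.9+19.6*np.cos(a),51.8+19.6*np.sin(a),65+0*a]);x,y=q.mean(0).astype(int);im=cv2.resize(c['img'][y-45:y+45,x-60:x+60],None,fx=5,fy=5)
for p in q: cv2.circle(im,tuple(((p-[x-60,y-45]+.5)*5).astype(int)),4,(0,0,255),1)
cv2.imwrite('pics/z6.png',im)
```

```text
shift cm [-4.000e-02 -1.000e-02  1.609e+01] jaw yaw 53.1 q6 0.76 p [452.9  52.1 359.4] spin -0.002
```

View pics/z6.png

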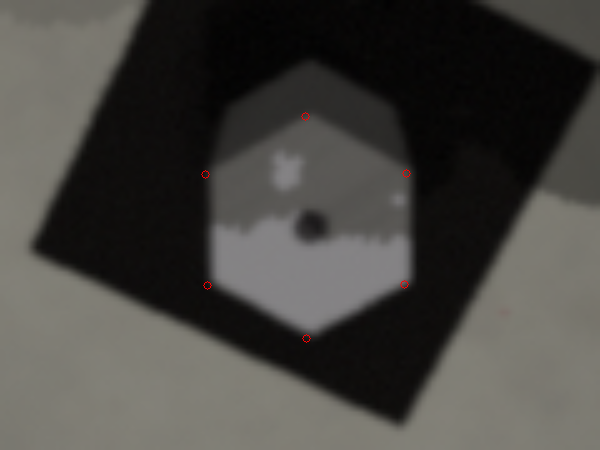

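The hex bar on the pad stands as expected, with its corners within about 1 mm.

>>> {"method": "apply_moves", "body": {"motion": [{"linear":[0,0,1],"spin":0,"jaw":-1},{"linear":[0,0,3],"spin":0,"jaw":-1},{"linear":[0,0,4],"spin":0,"jaw":-1},{"linear":[0,0,4],"spin":0,"jaw":-1},{"linear":[0,0,2.5],"spin":0,"jaw":-1},{"linear":[0,0,1.6],"spin":0,"jaw":-1},{"linear":[0,0,0],"spin":0,"jaw":-1},{"linear":[0,0,0],"spin":0,"jaw":1},{"linear":[0,0,0],"spin":0,"jaw":1},{"linear":[0,0,0],"spin":0,"jaw":1},{"linear":[0,0,0],"spin":0,"jaw":1},{"linear":[0,0,0],"spin":0,"jaw":1},{"linear":[0,0,0],"spin":0,"jaw":1}]}}

```text
time: 31.9
eef_pos: [453.7, 51.7, 199.8]
eef_rot: [0.316, 0.949, 0.0, 0.001]
ft_force: [-0.9, -1.1, 5.7]
gripper_width: 33.4
grasp_force: 40.6
```

>>> {"method": "apply_moves", "body": {"motion": [{"linear":[0,0,-1],"spin":0,"jaw":1},{"linear":[0,0,-3],"spin":0,"jaw":1},{"linear":[0,0,-4],"spin":0,"jaw":1},{"linear":[0,0,-4],"spin":0,"jaw":1},{"linear":[0,0,0],"spin":0,"jaw":1},{"linear":[0,0,0],"spin":0,"jaw":1}]}}

```text
time: 32.65
eef_pos: [452.7, 51.6, 318.4]
eef_rot: [0.316, 0.949, -0.0, -0.001]
ft_force: [-0.8, -0.7, -1.9]
gripper_width: 33.0
grasp_force: 40.3
```

```bash
python3 -c "
from h import *
go(T['hex'])"
```

```text
shift cm [-19.     3.59  -0.02] jaw yaw 53.2 q6 0.76 p [452.7  51.6 318.4]
```

Contact in the hex tray should come at about 200.8, since its floor is 1 mm higher than the pad.

>>> {"method": "apply_moves", "body": {"motion": [{"linear":[-1.6,0.3,0],"spin":0,"jaw":1},{"linear":[-3.4,0.65,0],"spin":0,"jaw":1},{"linear":[-4.7,0.9,0],"spin":0,"jaw":1},{"linear":[-4.4,0.85,0],"spin":0,"jaw":1},{"linear":[-3.2,0.6,0],"spin":0,"jaw":1},{"linear":[-1.65,0.29,0],"spin":0,"jaw":1},{"linear":[0,0,0],"spin":0,"jaw":1},{"linear":[0,0,2],"spin":0,"jaw":1},{"linear":[0,0,4],"spin":0,"jaw":1},{"linear":[0,0,3],"spin":0,"jaw":1},{"linear":[0,0,1.7],"spin":0,"jaw":1},{"linear":[0,0,0.5],"spin":0,"jaw":1},{"linear":[0,0,0.2],"spin":0,"jaw":1},{"linear":[0,0,0],"spin":0,"jaw":1},{"linear":[0,0,0],"spin":0,"jaw":1}]}}

```text
time: 34.52
eef_pos: [627.0, -33.2, 206.2]
eef_rot: [0.316, 0.949, 0.0, 0.001]
ft_force: [0.1, 1.0, -1.6]
gripper_width: 33.3
grasp_force: 40.2
```

```bash
python3 -c "
from h import *
go(T['hex'],200.8)"
```

```text
shift cm [ 0.04 -0.06  0.54] jaw yaw 53.2 q6 0.59 p [627.  -33.2 206.2]
```

>>> {"method": "apply_moves", "body": {"motion": [{"linear":[0,0,0.35],"spin":0,"jaw":1},{"linear":[0,0,0.12],"spin":0,"jaw":1},{"linear":[0,0,0.06],"spin":0,"jaw":1},{"linear":[0,0,0],"spin":0,"jaw":1}]}}

```text
time: 35.02
eef_pos: [626.5, -33.2, 200.9]
eef_rot: [0.316, 0.949, 0.0, 0.0]
ft_force: [-2.5, 0.9, 5.8]
gripper_width: 33.7
grasp_force: 41.1
```

Contact. I'll release, lift, and back away towards the robot so the cameras have a clear view.

>>> {"method": "apply_moves", "body": {"motion": [{"linear":[0,0,0],"spin":0,"jaw":-1},{"linear":[0,0,0],"spin":0,"jaw":-1},{"linear":[0,0,0],"spin":0,"jaw":-1},{"linear":[0,0,0],"spin":0,"jaw":-1},{"linear":[0,0,-1],"spin":0,"jaw":-1},{"linear":[0,0,-3],"spin":0,"jaw":-1},{"linear":[0,0,-4],"spin":0,"jaw":-1},{"linear":[0,0,-5],"spin":0,"jaw":-1},{"linear":[0,0,-4],"spin":0,"jaw":-1},{"linear":[3,-2,-2],"spin":0,"jaw":-1},{"linear":[4,-3,0],"spin":0,"jaw":-1},{"linear":[4,-3,0],"spin":0,"jaw":-1},{"linear":[4,-3,0],"spin":0,"jaw":-1},{"linear":[4,-3,0],"spin":0,"jaw":-1},{"linear":[3,-2,0],"spin":0,"jaw":-1},{"linear":[0,0,0],"spin":0,"jaw":-1},{"linear":[0,0,0],"spin":0,"jaw":-1}]}}

```text
time: 37.15
eef_pos: [355.0, -29.4, 390.6]
eef_rot: [0.316, 0.949, 0.0, 0.001]
ft_force: [0.3, 0.2, -0.9]
gripper_width: 85.4
grasp_force: 0.0
```

Run:
```python
from h import *
t=snap('top','top1');s=snap('scene','scene1')
a=cv2.resize(t['img'][130:240,210:410],(600,330),interpolation=cv2.INTER_CUBIC);b=cv2.resize(s['img'][140:290,200:500],(540,270))
im=np.zeros((600,600,3),np.uint8);im[:330]=a;im[330:,:540]=b
for n,h in(('round',79),('square',54),('hex',66),('oblong',70)):
    p=(proj(t,[[*T[n],h]])[0]-[210,130]+.5)*3;cv2.circle(im,tuple(p.astype(int)),4,(0,0,255),1)
cv2.imwrite('pics/f.png',im)
```

```text
(no output)
```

View pics/f.png

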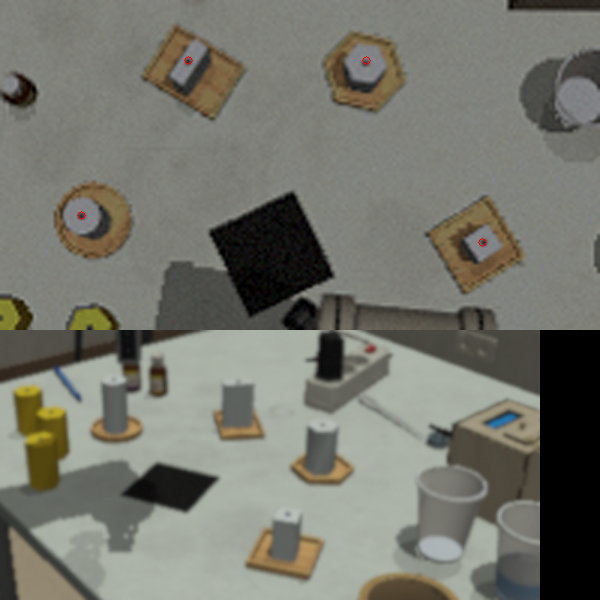

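All four bars stand centred in their matching trays, with the predicted centres on the holes. The cup is untouched and the pad is empty.

```bash
python3 -c "
from h import *
print(job_done())"
```

```text
the job is handed in; nothing more can be done
None
```

The job is handed in: in the final pictures all four bars stand upright and centred in their matching trays and the cup is where it was, about 37 s into the 144 s allowed; no verdict was returned.

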